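# Step the vial dispenser to the cross and confirm

### The arm

A 7-joint arm with a two-finger parallel gripper is mounted at the origin on the work surface. World frame = base frame: x ahead of the robot, y to its left, z up, the work surface at z = 0. Lengths are in m, angles in degrees, forces in N, time in s.
With the tool pointing down it reaches from about 0.4 to 0.9 m from the base axis. Payload 5.5 kg.
Tool frame: the origin (TCP) lies on the centre line of the jaws, within the pads' length; the fingertips stand 19 mm ahead of it and the grasp point (between the pads) is the TCP (tcp_to_tips is the distance from the TCP to the fingertips, in m); z points along the fingers, y is the direction in which the jaws open and shut (so a half turn about z gives the same grasp; the last joint's range is limited). The gripper opens to 92 mm and grips with 3 to 60 N. Pads are 19 mm wide; open, the fingers measure 130 mm over their backs; the gripper's body (75 mm by 190 mm) begins 47 mm behind the grasp point.
Start: joints at [78.335, 28.699, -24.465, 88.831, 12.651, 65.22, -12.049], TCP at [0.293, -0.58, 0.22] pointing down, gripper open.
Joint ranges: [-164.97, 164.97], [-17.58, 116.51], [-87.97, 89.64], [11.32, 138.91], [-80.73, 260.73], [10.89, 115.49], [-147.41, 147.41]. Speed limits (degrees/s): [147.25, 147.25, 180, 180, 180, 180, 180].

### API

Orientations are given as [roll, pitch, yaw] about the fixed x, y, z axes, in that order (R = Rz(yaw) Ry(pitch) Rx(roll)).
In Python, from plant import read_state, read_camera, camera_info, finish_job, tcp_to_tips gives the robot as it stands. The module is installed in compiled form; this text tells all that it offers.
- The arm moves only by the tool play_rows, never from a script. Its argument "increments" is one flat list of numbers, 7 for each row, row after row: the shift along the tool's x, y, z in mm, then the turn, a rotation vector about the tool's x, y, z in rad, then the opening in per cent of the stroke, from 0 (shut) to 100 (fully open). A call has 1 to 12 rows; each row shifts and turns the commanded pose from where the row before left it, along the tool's axes as they then stand; what a row does not reach is not made up. A row lasts 1/10 s, in which the tool goes at most 50 mm and 8.59 degrees, less where a joint would pass 70% of its speed; a pose out of reach is approached as far as the arm can. A call with a gripper value outside its range is refused whole. The fingers move at their own pace and stop on an object; "squeeze" is the grip in N (left out, the last holds). Time passes only in rows, so rows that do not move let the fingers close. It gives the time, the measured TCP pose, the force and the opening at its end, in the units of the state.
- read_state(): the state, without advancing time (a new reading comes with each control period).
- read_camera(name): name is "scene" or "side" or "wrist"; returns the picture (384x512x3 uint8, red, green, blue); there is no depth.
- camera_info(name): a dict with "fov_y" (degrees; the focal length in pixels is half the picture's height over the tangent of half this angle, whatever the lens; pixels are square), "cx", "cy" (the principal point, pixels), "k1" (the pictures are not rectified: a ray, as slopes to the right and down, at radius r is drawn at 1 + k1 r^2 times it, then the intrinsics apply), "world_to_cam" (4x4, takes a point from world to camera coordinates). Camera axes: x right, y up, looking along -z (the intrinsics and any distortion apply to the point x, -y, -z); pixel columns grow to the right and rows downward; lengths in m; the calibration is good to about 2 mm. A picture is of the moment at which its call begins: read the wrist's pose just before it. camera_info takes no time and is no camera call; for the wrist camera it gives the pose at the moment of the call.
- finish_job(): hands the job in, once; it reports no verdict.
The state is a dict: "time_s": time; "joint_pos": joint angles; "dq": joint speeds; "joint_torque": joint torques, N m; "position": TCP position; "orientation": TCP orientation; "wrist_force": force on the tool from outside, world axes, zero at the start; "wrist_torque": the same for the moment, N m; "finger_gap": finger opening in m.
Only numpy, scipy, OpenCV 4.12 (cv2) and the standard library are available. Lean on these libraries where they do the work, as an engineer would, in place of code of your own. Each camera call takes 0.05 s, during which the arm holds its last target. There are 200 camera calls.

### The job

On the round vial dispenser, push the upright tab on the turning cover around until it points squarely at the cross-shaped badge, so that the window opens that compartment. Only then press the round plunger in the middle fully down to confirm, and let it come back up with the cover still at the cross. All of it is done with the fingertips; leave the bottles, boxes and other things around it where they stand.

Things in the scene. Friction and masses are not known exactly. Their poses are not given: they have to be found in the camera images.
- dispenser: Grey round dispenser base, fixed to the bench, 310 mm in diameter; its flange is 30 mm high. Origin: centre of its underside, on the turning axis of the cover; x, y level, z up. Its front (-x) side carries the badges. On it turns a flat white cover, 90 mm in radius, top 51 mm above the bench, with a wedge window beside the tab.
- selector (a joint): Angle (rad) of the turning cover about the dispenser's upright axis, counter-clockwise positive from above. The tab's direction from the axis is the dispenser's yaw + pi + this value. Range -2.2 to 2.2; starts between -2.0 and -1.1. It turns stiffly (2 to 3 N at the tab), without clicks, and stays where it is left.
- tab (a point): Centre of the dark steel finger tab that stands upright on the rim of the cover: 30 mm long radially (from 78 to 108 mm from the axis), 10 mm thick along the direction of turning, from 47 to 90 mm above the bench. This point is 93 mm from the axis and 68.5 mm high. Both broad sides are free to be pushed, fingertips pointing down, a few mm above the cover.
- tab_mark (a point): The point the tab points at: straight out from the tab, 130 mm from the axis (the radius at which the badges sit), 30 mm high; it turns with the cover.
- badge_cross: Cross-shaped (plus-shaped) white badge, two bars 36 x 12 mm, 4 mm thick, fixed on the grey flange. Origin: centre of its underside, 30 mm high, 130 mm from the axis. It is the target. The five badges sit at selector values -0.6, 0, 0.6, 1.2 and 1.8; which of them sits where varies.
- badge_disc: Another white badge on the flange: plain disc, 34 mm across, 4 mm thick. Origin: centre of its underside.
- badge_square: Another white badge: square, 30 mm. Origin: centre of its underside.
- badge_bar: Another white badge: single bar, 36 x 11 mm. Origin: centre of its underside.
- badge_ring: Another white badge: ring, 34 mm across with a 20 mm hole. Origin: centre of its underside.
- plunger (a joint): Travel (m) of the round push plunger: 0 up, 0.006 fully down. A spring returns it; fully down takes 5 N.
- plunger_top (a point): Centre of the top of the round steel plunger, 34 mm in diameter, in the middle of the cover on the turning axis, 73 mm above the bench when up. Its housing does not turn.
- vial: Loose glass vial, 24 mm in diameter, 45 mm tall, standing on the back of the dispenser's flange; leave it where it is. Origin: centre of its underside.
- amber_bottle: Loose amber bottle, 44 mm in diameter, 85 mm tall, behind the dispenser; leave it where it is. Origin: centre of its underside.
- carton: Loose cardboard carton, 55 x 85 x 40 mm, behind the dispenser; leave it where it is. Origin: centre of its underside.
- tape_roll: Loose roll of paper tape, 68 mm across, 25 mm high, left of the dispenser; leave it where it is. Origin: centre of its underside.
- pill_cup: Loose white pill cup, 40 mm across, 32 mm tall, right of the dispenser; leave it where it is. Origin: centre of its underside.
- pulp_tray: Loose cardboard-coloured tray, 110 x 160 x 40 mm, right of the dispenser; leave it where it is. Origin: centre of its underside.
- spray_jar: Loose white jar, 52 mm in diameter, 70 mm tall, left of the dispenser; leave it where it is. Origin: centre of its underside.

How it is judged (in metres and radians):
On the way, in this order (a step that is already met when the one before it is completed fails the run):
1. the tab points at the cross badge (its mark within 12 mm of the badge's centre) and is at rest (horizontal distance between tab_mark and badge_cross below 0.012 m and velocity of joint selector between -0.05 and 0.05 rad/s), for 0.3 s.
2. then the plunger is pressed down (more than 4.5 mm of its 6 mm) (value of joint plunger above 0.0045 m), for 0.05 s.
At the end, for the whole second after the job is handed in: The tab points at the cross badge (its mark within 12 mm of the badge's centre) and is at rest, the plunger is back up (less than 2 mm down), and no loose thing around has been moved by more than 20 mm (all of step 1 and value of joint plunger below 0.002 m and distance of each of vial, amber_bottle, carton, tape_roll, pill_cup, pulp_tray, spray_jar from where it was at the start of the episode below 0.02 m); the robot touches nothing.
It fails at once if the plunger is pressed (more than 3 mm) while the tab does not point at the cross (more than 20 mm off) (value of joint plunger above 0.003 m and not (horizontal distance between tab_mark and badge_cross below 0.02 m)).
It fails at once if a loose thing around the dispenser is lifted, carried or knocked away (moved more than 20 mm) (distance of any of vial, amber_bottle, carton, tape_roll, pill_cup, pulp_tray, spray_jar from where it was at the start of the episode above 0.02 m).
It also fails if it takes over 64 s, if anything falls off the work surface, if the arm or the gripper's body presses on something with over 40 N, if the wrist force passes 120 N, or if a joint passes its speed limit or range.

## Working session

There is one attempt and no reset: what is moved stays moved. The work goes in short steps, Python scripts to look and compute and a tool call to move; the robot and the scene stay as the last step left them, time stands still between calls to the robot, and variables do not carry over. Pictures are saved under pics/ and viewed, about 8 in all and at most 12, crops included, and the job is handed in when it is done.

Besides the shell and the picture viewer there is one more tool, called after "Request:" as name(argument=value, ...), one argument or row to a line, values as JSON. play_rows: Moves the arm, as the interface text tells. Its arguments: {"type":"object","properties":{"increments":{"type":"array","items":{"type":"number"}},"squeeze":{"type":"number"}},"required":["increments"]}

```bash
mkdir -p pics; cat > h.py <<'E'
import numpy as np, cv2
from plant import *
def snap(cam,fn=None):
    i=camera_info(cam); im=np.ascontiguousarray(read_camera(cam)[:,:,::-1])
    if fn: cv2.imwrite('pics/'+fn,im)
    return im,i
def K(i):
    f=192/np.tan(np.radians(i['fov_y'])/2); return f
def ray(i,u,v):
    f=K(i); d=np.array([(u-i['cx'])/f,(v-i['cy'])/f]); s=d.copy()
    for _ in range(30): s=d/(1+i['k1']*(s@s))
    M=np.array(i['world_to_cam']); R=M[:3,:3]; o=-R.T@M[:3,3]
    return o,R.T@np.array([s[0],-s[1],-1])
def onz(i,u,v,z):
    o,d=ray(i,u,v); return o+d*(z-o[2])/d[2]
def proj(i,p):
    M=np.array(i['world_to_cam']); c=M[:3,:3]@np.array(p)+M[:3,3]
    s=np.array([c[0],-c[1]])/-c[2]; s=s*(1+i['k1']*(s@s)); return s*K(i)+[i['cx'],i['cy']]
E
python3 - <<'E'
from h import *
a,i=snap('scene','scene0.png'); b,j=snap('side','side0.png'); c,k=snap('wrist')
for n in (i,j,k): print(n)
cv2.imwrite('pics/all0.png',cv2.resize(np.hstack([b,c]),(800,300)))
s=read_state();print(s['position'],s['orientation'],tcp_to_tips)
E
```

```text
{'fov_y': 47.13062387360439, 'cx': 256.7230971555991, 'cy': 191.2056426197766, 'k1': -0.015129657385591664, 'world_to_cam': array([[ 0.60877568,  0.79331993, -0.00597186, -0.39004583],
       [-0.53327339,  0.4147719 ,  0.73728133,  0.25635324],
       [ 0.58737693, -0.44565431,  0.67555946, -1.43873526],
       [ 0.        ,  0.        ,  0.        ,  1.        ]])}
{'fov_y': 42.82438843277815, 'cx': 258.1908388789027, 'cy': 185.40454096259293, 'k1': -0.058464125828098776, 'world_to_cam': array([[ 0.93120579, -0.36363589, -0.02499438, -0.56413564],
       [ 0.20218297,  0.45826315,  0.86551541, -0.1749685 ],
       [-0.30327847, -0.8110264 ,  0.50025828, -0.98732027],
       [ 0.        ,  0.        ,  0.        ,  1.        ]])}
{'fov_y': 60.49177685450759, 'cx': 254.8729165189503, 'cy': 197.88023946882805, 'k1': -0.05533626564916891, 'world_to_cam': array([[ 4.50311026e-01, -8.92871706e-01, -3.10362891e-04,
        -6.49783253e-01],
       [ 8.64911717e-01,  4.36295936e-01, -2.48140238e-01,
         3.09601017e-02],
       [ 2.21692808e-01,  1.11471849e-01,  9.68724071e-01,
        -3.88004535e-01],
       [ 0.00000000e+00,  0.00000000e+00,  0.00000000e+00,
         1.00000000e+00]])}
[ 0.29221873 -0.5799769   0.21869146] [-1.79911722e+02 -1.64345983e-03  2.67491601e+01] 0.019
```

View pics/scene0.png

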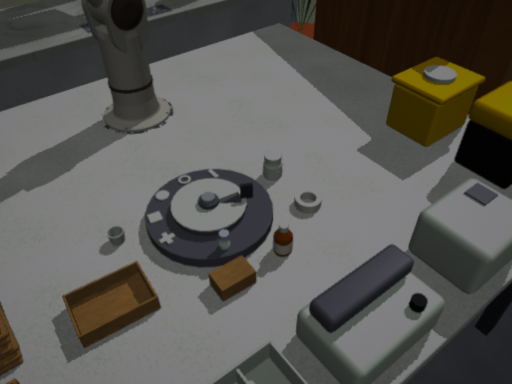

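View pics/all0.png

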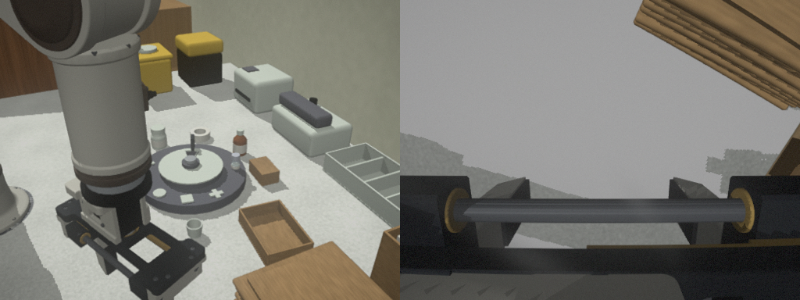

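The scene view shows the tab at about (246,190) and the plunger at (208,200). The badges are bar (213,173), ring (184,180), disc (162,196), square (154,217) and cross (167,238). Next I'll refine these with masks and cast rays.

```bash
python3 - <<'E'
from h import *
from scipy.optimize import least_squares
im=cv2.imread('pics/scene0.png'); i=camera_info('scene')
g=im.min(axis=2)
P=[]
for n,(u,v) in dict(bar=(213,173),ring=(184,180),disc=(162,196),square=(154,217),cross=(167,238)).items():
    m=np.zeros_like(g); cv2.circle(m,(u,v),10,1,-1)
    t,_=cv2.threshold(g[m>0].reshape(-1,1),0,255,cv2.THRESH_OTSU)
    nl,lab,st,c=cv2.connectedComponentsWithStats(((g>t)&(m>0)).astype(np.uint8))
    k=1+np.argmax(st[1:,4]); p=onz(i,*c[k],.034); print(n,c[k].round(1),st[k,4],p.round(4)); P.append(p[:2])
P=np.array(P)
def model(q): 
    a=q[2]+np.pi+np.array([-.6,0,.6,1.2,1.8]); return q[:2]+.13*np.c_[np.cos(a),np.sin(a)]
for s in (P,P[::-1]):
    r=least_squares(lambda q:(model(q)-s).ravel(),[*(P.mean(0)+[.06,0]),0]); print(r.x,np.sqrt(2*r.cost/5))
for n,(u,v,z) in dict(plunger=(208,198,.073),tabtop=(246,184,.09)).items(): print(n,onz(i,u,v,z).round(4))
cv2.imwrite('pics/crop.png',cv2.resize(im[140:270,80:340],None,fx=3,fy=3,interpolation=cv2.INTER_CUBIC))
E
```

```text
bar [213.  168.5] 114 [0.4274 0.0171 0.034 ]
ring [184.5 179.7] 175 [ 0.4203 -0.0663  0.034 ]
disc [160.6 193.6] 131 [ 0.4293 -0.1409  0.034 ]
square [154.6 216.5] 121 [ 0.492  -0.1906  0.034 ]
cross [166.6 237.5] 116 [ 0.5679 -0.2003  0.034 ]
[ 0.54109511 -0.06858825 -0.02659397] 0.0074794239739253135
[ 0.39232827 -0.16169867  3.08665256] 0.06786328990600043
plunger [ 0.5526 -0.0757  0.073 ]
tabtop [0.5832 0.0128 0.09  ]
```

View pics/crop.png

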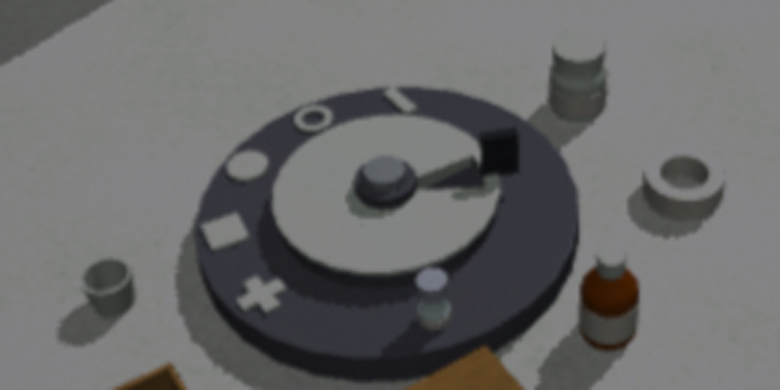

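The crop shows the cross at (167.3,238), at the end of the row (selector 1.8), with the tab on the +y side. The bar and disc masks leaked into the background, so I'm refitting with these centres and checking against the side view.

```bash
python3 - <<'E'
from h import *
from scipy.optimize import least_squares
i=camera_info('scene')
P=np.array([onz(i,u,v,.034)[:2] for u,v in [(213.7,173.3),(184.5,179.5),(162.3,195.2),(154.8,217),(167,238)]])
def model(q): 
    a=q[2]+np.pi+np.array([-.6,0,.6,1.2,1.8]); return q[:2]+.13*np.c_[np.cos(a),np.sin(a)]
r=least_squares(lambda q:(model(q)-P).ravel(),[.54,-.07,0]);q=r.x;print(q,np.sqrt(2*r.cost/5),model(q)[4],P[4])
for n,(u,v,z) in dict(plunger=(208.3,195.5,.073),tabtop=(246.3,184,.09)).items():
    p=onz(i,u,v,z);d=p[:2]-q[:2];a=np.arctan2(d[1],d[0]); print(n,p.round(4),np.hypot(*d),np.degrees(a),(a-np.pi-q[2]+np.pi)%(2*np.pi)-np.pi)
# check in side view
j=camera_info('side');im=cv2.imread('pics/side0.png')
for p in [*(list(m)+[.034] for m in model(q)),[q[0],q[1],.073],[*onz(i,246.3,184,.09)[:2],.09]]: cv2.drawMarker(im,tuple(int(x) for x in proj(j,p).round()),(0,0,255),0,5,1)
cv2.imwrite('pics/side1.png',cv2.resize(im[150:290,150:340],None,fx=4,fy=4,interpolation=cv2.INTER_CUBIC))
E
```

```text
[ 0.54834853 -0.07278283 -0.0589751 ] 0.0008572196406747031 [ 0.57037152 -0.20090382] [ 0.56977098 -0.20033826]
plunger [ 0.5458 -0.0705  0.073 ] 0.003428661234841918 138.14235696544793 -0.671578592648955
tabtop [0.5836 0.0134 0.09  ] 0.09313001569521734 67.74548998968035 -1.9002357044645628
```

View pics/side1.png

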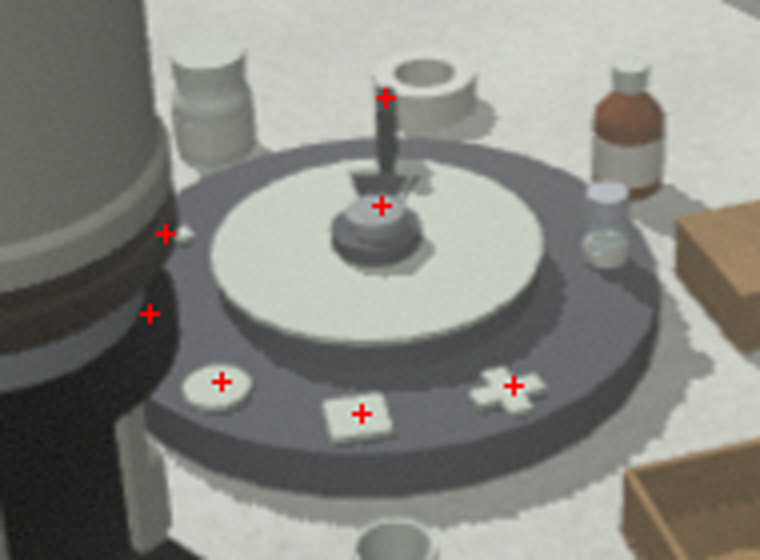

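Side-view reprojections agree to within about 3 mm. That puts the axis at about (0.548,-0.073) and the tab at bearing 67.7°. The cross is at bearing -80.2°, so the tab has to go about 212° counter-clockwise. First I'll move over the tab and check the wrist range.

Request:
play_rows(
  increments=[37.6,-28.5,0,0,0,0,40,37.6,-28.5,0,0,0,0,40,37.6,-28.5,0,0,0,0,40,37.6,-28.5,0,0,0,0,40,37.6,-28.5,0,0,0,0,40,37.6,-28.5,0,0,0,0,40,37.6,-28.5,0,0,0,0,40,37.6,-28.5,0,0,0,0,40,37.6,-28.5,0,0,0,0,40,37.6,-28.5,0,0,0,0,40,37.6,-28.5,0,0,0,0,40,37.6,-28.5,0,0,0,0,40],
)

```text
time_s: 1.35
position: [0.5419, -0.0704, 0.2195]
orientation: [180.0, 0.0, 26.7]
wrist_force: [0.2, -0.9, -1.1]
finger_gap: 0.0367
```

```bash
python3 -c "
from plant import *
s=read_state();print(s['time_s'],s['position'],s['orientation'],s['joint_pos'].round(1) if hasattr(s['joint_pos'],'round') else s['joint_pos'],s['finger_gap'])"
```

```text
1.35 [ 0.5419341  -0.07038431  0.21949969] [1.79982760e+02 1.12789770e-02 2.67268179e+01] [ 35.8  20.3 -38.4 103.5  14.3  61.1 -71.1] 0.036731926323414876
```

Request:
play_rows(
  increments=[37.5,-28,0,0,0,0,40,37.5,-28,0,0,0,0,40,0,0,0,0,0,-0.143,40,0,0,0,0,0,-0.143,40,0,0,0,0,0,-0.143,40,0,0,0,0,0,-0.143,40,0,0,0,0,0,-0.143,40,0,0,40,0,0,0,40,0,0,30,0,0,0,40,0,0,0,0,0,0,40],
)

```text
time_s: 2.35
position: [0.5797, 0.0109, 0.1453]
orientation: [-179.6, 0.2, 67.7]
wrist_force: [-0.8, -0.8, -0.4]
finger_gap: 0.0366
```

```bash
python3 - <<'E'
from h import *
s=read_state();print(s['position'],s['orientation'],np.round(s['joint_pos'],1))
a,i=snap('wrist','w1.png'); b,j=snap('side','s1.png')
c=np.array([.548,-.073]);t=np.radians(67.7)
for r in (78,108):
  p=[*(c+r/1000*np.array([np.cos(t),np.sin(t)])),.09]
  cv2.drawMarker(a,tuple(int(x) for x in proj(i,p)),(0,0,255),0,9,1)
x,y,z=s['position'];print(proj(i,[x,y,.09]))
cv2.imwrite('pics/m1.png',cv2.resize(np.hstack([a,b]),(800,300)))
E
```

```text
[0.57971177 0.01091712 0.14530295] [-179.55930447    0.18203222   67.70445948] [ 30.   31.8 -44.8 102.1  26.   57.5 -47.3]
[254.70780049 211.16041918]
```

View pics/m1.png

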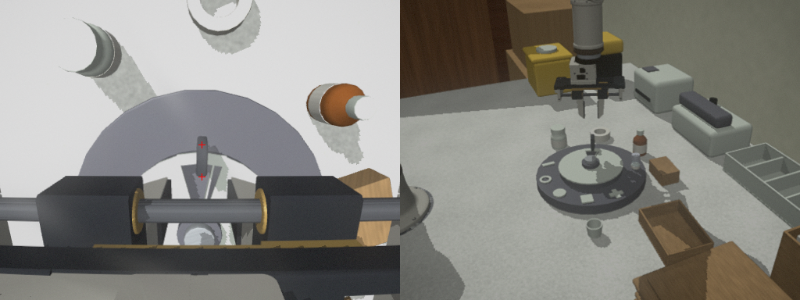

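The wrist view shows the tab between the two fingers, with its ends at the predicted marks (202,145) and (202,175). I'm centring by 3 mm and going down.

Request:
play_rows(
  increments=[3.3,2.5,23,0,0,0,40,0,0,23,0,0,0,40,0,0,23,0,0,0,40,0,0,0,0,0,0,40,0,0,0,0,0,0,20,0,0,0,0,0,0,20,0,0,0,0,0,0,20],
  squeeze=3,
)

```text
time_s: 3.15
position: [0.5882, 0.014, 0.0824]
orientation: [179.8, -0.1, 67.7]
wrist_force: [-1.0, 0.5, 0.3]
finger_gap: 0.0193
```

Request:
play_rows(
  increments=[-1.5,-4,4,0,0,0,20,-0.4,-6.5,0,0,0,-0.07,20,-0.9,-13,0,0,0,-0.14,20,-0.9,-13,0,0,0,-0.14,20,-0.9,-13,0,0,0,-0.14,20,0,0,0,0,0,0,20],
)

```text
time_s: 3.75
position: [0.5365, 0.0203, 0.0765]
orientation: [-180.0, 0.0, 95.9]
wrist_force: [-0.5, -0.0, -0.4]
finger_gap: 0.0184
```

```bash
cat >> h.py <<'E'
def st():
    s=read_state();p=np.array(s['position']);d=p[:2]-[.548,-.073]
    print('t',s['time_s'],'r %.1f th %.1f'%(1e3*np.hypot(*d),np.degrees(np.arctan2(d[1],d[0]))%360),p.round(4),np.round(s['orientation'],1),np.round(s['joint_pos'],1),np.round(s['wrist_force'],1),s['finger_gap'])
E
python3 -c "
from h import *
st()"
```

```text
t 3.75 r 94.0 th 97.0 [0.5365 0.0203 0.0765] [-180.     0.    95.9] [ 32.9  35.7 -48.9 110.9  35.2  49.7 -28.7] [-0.5 -0.  -0.4] 0.01844324658353559
```

Request:
play_rows(
  increments=[-0.9,-13,0,0,0,-0.14,20,-0.9,-13,0,0,0,-0.14,20,-0.9,-13,0,0,0,-0.14,20,-0.9,-13,0,0,0,-0.14,20,-0.9,-13,0,0,0,-0.14,20],
)

```text
time_s: 4.25
position: [0.4812, -0.0061, 0.0772]
orientation: [179.8, 0.0, 136.0]
wrist_force: [1.1, 2.5, 0.4]
finger_gap: 0.0185
```

```bash
python3 -c "
from h import *
st()
a,i=snap('scene','s2.png');b,j=snap('wrist')
cv2.imwrite('pics/m2.png',np.hstack([cv2.resize(a[100:300,80:350],(400,296)),cv2.resize(b,(395,296))]))"
```

```text
t 4.25 r 94.5 th 135.0 [ 0.4812 -0.0061  0.0772] [179.8   0.  136. ] [ 45.4  35.7 -59.9 118.4  41.3  49.7   7.6] [1.1 2.5 0.4] 0.018455112729462028
```

View pics/m2.png

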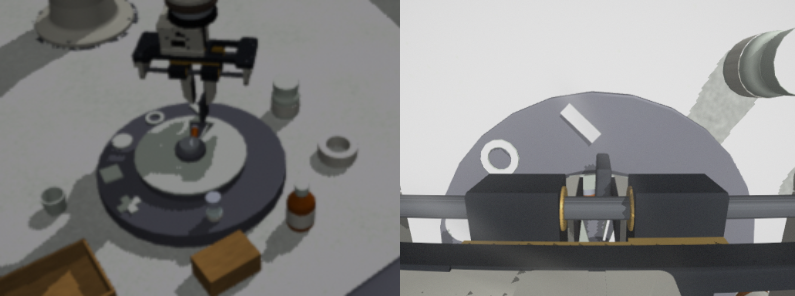

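The tab is riding between the fingers, visible in the wrist view at (603,170). Carrying on.

Request:
play_rows(
  increments=[-0.9,-13,0,0,0,-0.14,20,-0.9,-13,0,0,0,-0.14,20,-0.9,-13,0,0,0,-0.14,20,-0.9,-13,0,0,0,-0.14,20,-0.9,-13,0,0,0,-0.14,20,0,0,0,0,0,0,20],
)

```text
time_s: 4.95
position: [0.4546, -0.067, 0.0762]
orientation: [180.0, -0.0, 175.6]
wrist_force: [-0.1, -0.5, 0.0]
finger_gap: 0.0184
```

```bash
python3 -c "
from h import *
st()"
```

```text
t 4.95 r 93.6 th 176.3 [ 0.4546 -0.067   0.0762] [180.   -0.  175.6] [ 59.5  40.3 -69.1 121.   48.4  53.8  48. ] [-0.1 -0.5  0. ] 0.01841247609870382
```

Request:
play_rows(
  increments=[-0.9,-13,0,0,0,-0.14,20,-0.9,-13,0,0,0,-0.14,20,-0.9,-13,0,0,0,-0.14,20,-0.9,-13,0,0,0,-0.14,20,-0.9,-13,0,0,0,-0.14,20,-0.9,-13,0,0,0,-0.14,20,0,0,0,0,0,0,20],
)

```text
time_s: 5.65
position: [0.4814, -0.1374, 0.0761]
orientation: [179.9, 0.0, -136.3]
wrist_force: [-0.3, 0.2, -0.6]
finger_gap: 0.0187
```

```bash
python3 -c "
from h import *
st()"
```

```text
t 5.65 r 92.6 th 224.0 [ 0.4814 -0.1374  0.0761] [ 179.9    0.  -136.3] [ 67.9  50.9 -75.7 115.5  57.1  63.6  99.1] [-0.3  0.2 -0.6] 0.018696403482910462
```

Request:
play_rows(
  increments=[-0.9,-13,0,0,0,-0.14,20,-0.9,-13,0,0,0,-0.14,20,-0.9,-13,0,0,0,-0.14,20,-0.7,-11.1,0,0,0,-0.065,20,-1.3,-11.1,0,0,0,-0.065,20,-1.9,-11,0,0,0,-0.065,20,-2.5,-10.9,0,0,0,-0.065,20,0,0,0,0,0,0,20],
)

```text
time_s: 6.45
position: [0.5568, -0.1642, 0.0762]
orientation: [180.0, -0.0, -97.3]
wrist_force: [-0.6, 0.6, -0.5]
finger_gap: 0.0185
```

```bash
python3 -c "
from h import *
st()
a,i=snap('side','s3.png');b,j=snap('wrist')
cv2.imwrite('pics/m3.png',np.hstack([cv2.resize(a[130:290,130:350],(407,296)),cv2.resize(b,(395,296))]))"
```

```text
t 6.45 r 91.7 th 275.5 [ 0.5568 -0.1642  0.0762] [180.   -0.  -97.3] [ 63.9  60.  -77.7 104.3  62.6  72.4 140. ] [-0.6  0.6 -0.5] 0.01845383583682692
```

View pics/m3.png

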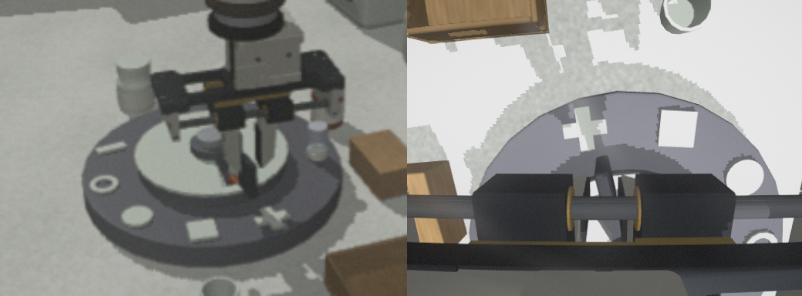

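The wrist view shows the cross at about (231,165) in full pixels and the tab's outer end at about (253,206), so the tab is just short of the cross. Casting rays for the remaining angle.

```bash
python3 - <<'E'
from h import *
i=camera_info('wrist')
for n,u,v,z in [('cross',230.7,164.8,.034),('tabend',252.8,205.5,.09),('square',(678-407)*512/395,129*384/296,.034)]:
    p=onz(i,u,v,z);d=p[:2]-[.548,-.073];print(n,p.round(4),np.hypot(*d),np.degrees(np.arctan2(d[1],d[0]))%360)
E
```

```text
cross [ 0.5673 -0.2009  0.034 ] 0.1293596578311137 278.5867785380967
tabend [ 0.5544 -0.1881  0.09  ] 0.11529798192641849 273.20435029153043
square [ 0.4913 -0.1898  0.034 ] 0.12979122102803398 244.11545973389462
```

Request:
play_rows(
  increments=[-1.3,-4.5,0,0,0,0,20,-1.3,-4.5,0,0,0,0,20,0,0,0,0,0,0,20,0,0,0,0,0,0,40,0,0,0,0,0,0,40,0,0,0,0,0,0,40,0,0,-30,0,0,0,40,0,0,-40,0,0,0,40,0,0,0,0,0,0,40],
)

```text
time_s: 7.45
position: [0.5687, -0.1628, 0.1518]
orientation: [-179.5, 0.0, -96.9]
wrist_force: [0.3, -0.1, -0.3]
finger_gap: 0.0368
```

```bash
python3 -c "
from h import *
st()
b,j=snap('wrist','w4.png');a,i=snap('scene','s4.png')
cv2.imwrite('pics/m4.png',np.hstack([cv2.resize(a[140:270,100:300],(400,260)),cv2.resize(b[90:350,50:450],(400,260))]))"
```

```text
t 7.45 r 92.1 th 283.0 [ 0.5687 -0.1628  0.1518] [-179.5    0.   -96.9] [ 64.9  56.2 -82.9 100.5  57.6  77.9 143. ] [ 0.3 -0.1 -0.3] 0.03676869567434957
```

View pics/m4.png

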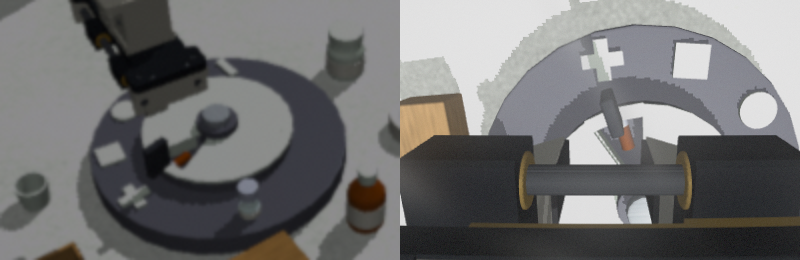

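The wrist view shows the tab's outer end at about (258,183), its inner end at about (266,222), and the cross at (252,149). Computing angles.

```bash
python3 - <<'E'
from h import *
im=cv2.imread('pics/w4.png');i=camera_info('wrist')
for n,u,v,z in [('cross',252,149,.034),('square',341.5,150.5,.034),('out',258,183,.09),('in',266,222,.09)]:
    p=onz(i,u,v,z);d=p[:2]-[.548,-.073];print(n,p.round(4),np.hypot(*d).round(4),np.degrees(np.arctan2(d[1],d[0]))%360)
c=np.array([.548,-.073])
for T in (275,279,283):
  t=np.radians(T);u=np.array([np.cos(t),np.sin(t)]);print(T,[proj(i,[*(c+r*u),.09]).round(0) for r in (.078,.108)],proj(i,[*(c+.13*u),.034]).round(0))
  a,b=[tuple(int(x) for x in proj(i,[*(c+r*u),.09]).round()) for r in (.078,.108)]
  cv2.line(im,a,b,{275:(0,0,255),279:(0,255,0),283:(255,255,0)}[T],1)
cv2.imwrite('pics/w4m.png',cv2.resize(im[120:250,180:380],None,fx=4,fy=4))
E
```

```text
cross [ 0.5648 -0.2018  0.034 ] 0.1299 277.42259824639086
square [ 0.4899 -0.1916  0.034 ] 0.1321 243.887586171108
out [ 0.5622 -0.1837  0.09  ] 0.1116 277.2965134359977
in [ 0.5599 -0.155   0.09  ] 0.0829 278.2405498840888
275 [array([274., 227.]), array([265., 187.])] [258. 147.]
279 [array([266., 229.]), array([255., 189.])] [248. 150.]
283 [array([259., 231.]), array([244., 192.])] [238. 153.]
```

View pics/w4m.png

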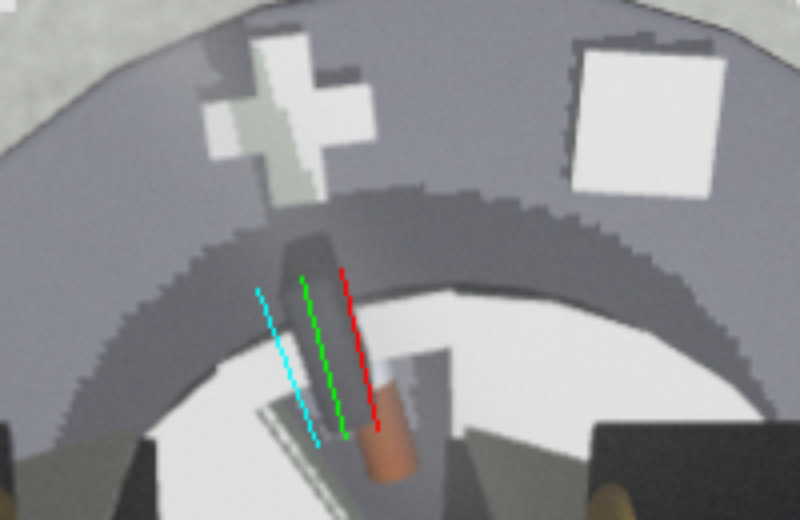

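The tab's centre line is at about 278°, against the cross at about 277.5 to 279°, so within roughly 2 mm at the badge radius. It's at rest and released. Next I'll shut the fingers and move over the plunger.

Request:
play_rows(
  increments=[-43.5,15.5,0,0,0,0,0,-43.5,15.5,0,0,0,0,0,0,0,0,0,0,0.14,0,0,0,0,0,0,0.14,0,0,0,0,0,0,0.14,0,0,0,0,0,0,0.14,0,0,0,0,0,0,0,0,0,0,0,0,0,0,0],
)

```text
time_s: 8.35
position: [0.5448, -0.0736, 0.1458]
orientation: [180.0, -0.1, -128.8]
wrist_force: [-0.8, -0.2, 0.4]
finger_gap: 0.0007
```

```bash
python3 -c "
from h import *
st()"
```

```text
t 8.35 r 3.3 th 190.8 [ 0.5448 -0.0736  0.1458] [ 1.800e+02 -1.000e-01 -1.288e+02] [ 58.3  48.7 -78.4 106.3  51.2  70.8 104.5] [-0.8 -0.2  0.4] 0.0006572279065862048
```

Request:
play_rows(
  increments=[-1.9,-2.3,25,0,0,0,0,0,0,20,0,0,0,0,0,0,5,0,0,0,0,0,0,3,0,0,0,0,0,0,3,0,0,0,0,0,0,0,0,0,0,0],
)

```text
time_s: 8.95
position: [0.5484, -0.0731, 0.0907]
orientation: [-180.0, 0.0, -129.0]
wrist_force: [0.3, 0.5, 0.2]
finger_gap: 0.0007
```

Request:
play_rows(
  increments=[0,0,2,0,0,0,0,0,0,2,0,0,0,0,0,0,1,0,0,0,0,0,0,0,0,0,0,0],
)

```text
time_s: 9.35
position: [0.5482, -0.0734, 0.0855]
orientation: [-180.0, -0.0, -129.0]
wrist_force: [-0.0, 0.2, -0.3]
finger_gap: 0.0007
```

Request:
play_rows(
  increments=[0,0,1,0,0,0,0,0,0,1,0,0,0,0,0,0,0,0,0,0,0],
)

```text
time_s: 9.65
position: [0.5482, -0.0733, 0.0834]
orientation: [180.0, -0.0, -129.0]
wrist_force: [0.0, 0.5, -0.2]
finger_gap: 0.0007
```

```bash
python3 -c "
from h import *
st()
a,i=snap('scene','s5.png');b,i=snap('side','s6.png')
cv2.imwrite('pics/m5.png',np.hstack([cv2.resize(a[140:270,100:300],(400,260)),cv2.resize(b[150:280,150:350],(400,260))]))"
```

```text
t 9.65 r 0.4 th 299.0 [ 0.5482 -0.0733  0.0834] [ 180.   -0. -129.] [ 55.5  52.5 -73.3 108.1  56.2  66.  101.5] [ 0.   0.5 -0.2] 0.0006840519306559408
```

View pics/m5.png

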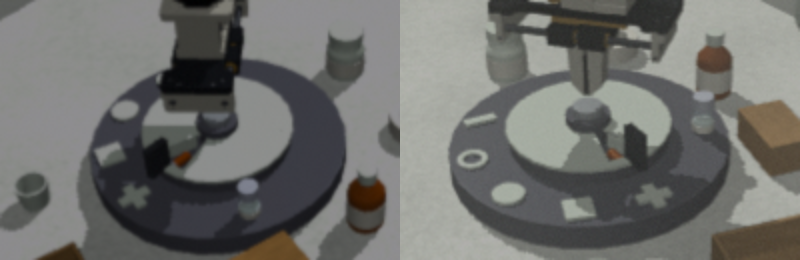

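The fingertips are centred over the plunger and close to touching, but there's no force yet. I'll go down in 2 mm steps and read the force each time.

Request:
play_rows(
  increments=[0,0,1,0,0,0,0,0,0,1,0,0,0,0,0,0,0,0,0,0,0],
)

```text
time_s: 10.05
position: [0.5481, -0.0733, 0.0814]
orientation: [180.0, -0.0, -129.0]
wrist_force: [-0.4, -0.3, -0.8]
finger_gap: 0.0004
```

Request:
play_rows(
  increments=[0,0,1,0,0,0,0,0,0,1,0,0,0,0,0,0,0,0,0,0,0],
)

```text
time_s: 10.35
position: [0.5482, -0.0733, 0.0794]
orientation: [180.0, -0.0, -129.0]
wrist_force: [0.3, 0.2, -0.5]
finger_gap: 0.0003
```

Request:
play_rows(
  increments=[0,0,1,0,0,0,0,0,0,1,0,0,0,0,0,0,0,0,0,0,0],
)

```text
time_s: 10.65
position: [0.5481, -0.0733, 0.0774]
orientation: [180.0, -0.0, -129.0]
wrist_force: [-0.5, -0.6, 0.4]
finger_gap: 0.0006
```

```bash
python3 - <<'E'
from h import *
st()
b,i=snap('side','s7.png'); a,j=snap('scene','s8.png')
for z in (.05,.058,.067,.073,.08): print(z,proj(i,[.548,-.073,z]).round(1),proj(j,[.548,-.073,z]).round(1))
o=cv2.imread('pics/s6.png'); d=[]
for im in (o,b):
    c=cv2.resize(im[165:225,215:275],(400,400),interpolation=cv2.INTER_CUBIC); d.append(c)
cv2.imwrite('pics/m6.png',cv2.convertScaleAbs(np.hstack(d),alpha=1.6))
E
```

```text
t 10.65 r 0.3 th 293.0 [ 0.5481 -0.0733  0.0774] [ 180.   -0. -129.] [ 55.3  52.8 -72.8 108.3  56.7  65.6 101.2] [-0.5 -0.6  0.4] 0.0006080728771051697
0.05 [245.1 210.3] [208.7 203.5]
0.058 [245.  207.2] [208.4 201.1]
0.067 [244.8 203.7] [208.1 198.3]
0.073 [244.7 201.3] [207.9 196.5]
0.08 [244.6 198.6] [207.7 194.3]
```

View pics/m6.png

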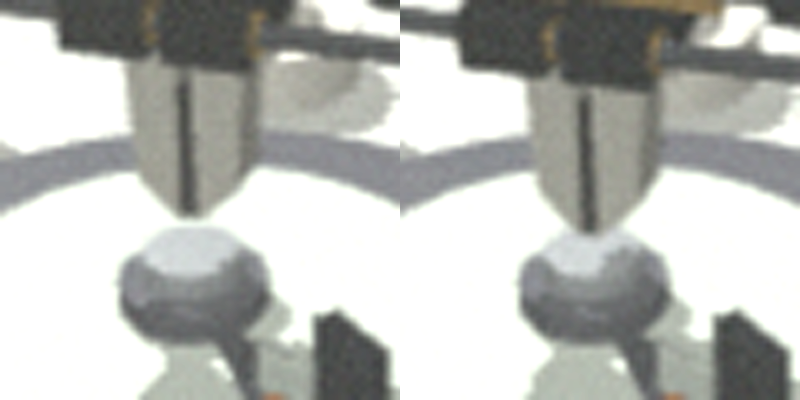

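The magnified side view, before and after, shows the shut tips still about 1 to 3 mm above the plunger: tip row about 200, plunger top row about 202. The tips sit higher than nominal, so I'll keep going down with force checks.

Request:
play_rows(
  increments=[0,0,1,0,0,0,0,0,0,1,0,0,0,0,0,0,0,0,0,0,0],
)

```text
time_s: 11.05
position: [0.5481, -0.0733, 0.0754]
orientation: [180.0, -0.0, -129.0]
wrist_force: [0.5, -0.3, -0.5]
finger_gap: 0.0005
```

Request:
play_rows(
  increments=[0,0,1,0,0,0,0,0,0,1,0,0,0,0,0,0,0,0,0,0,0],
)

```text
time_s: 11.35
position: [0.5481, -0.0733, 0.0734]
orientation: [180.0, -0.0, -129.0]
wrist_force: [0.7, -0.5, 0.1]
finger_gap: 0.0004
```

Request:
play_rows(
  increments=[0,0,1,0,0,0,0,0,0,1,0,0,0,0,0,0,0,0,0,0,0],
)

```text
time_s: 11.65
position: [0.5481, -0.0733, 0.0714]
orientation: [180.0, -0.0, -129.0]
wrist_force: [-0.3, -0.6, 0.2]
finger_gap: 0.0003
```

Request:
play_rows(
  increments=[0,0,1,0,0,0,0,0,0,1,0,0,0,0,0,0,0,0,0,0,0],
)

```text
time_s: 11.95
position: [0.5481, -0.0733, 0.0694]
orientation: [180.0, -0.0, -129.0]
wrist_force: [0.0, 0.2, -0.0]
finger_gap: 0.0009
```

```bash
python3 - <<'E'
from h import *
st()
a,i=snap('side','s9.png'); b,j=snap('scene','s10.png'); 
c=[cv2.resize(im,(400,400),interpolation=cv2.INTER_CUBIC) for im in (a[165:225,215:275],b[165:225,178:238])]
cv2.imwrite('pics/m7.png',cv2.convertScaleAbs(np.hstack(c),alpha=1.4))
# plunger brightness profile below the tip, before/after
for f in ('s6','s7','s9'):
    print(f,cv2.imread(f'pics/{f}.png')[190:222:1,244].mean(1).astype(int))
E
```

```text
t 11.95 r 0.3 th 296.5 [ 0.5481 -0.0733  0.0694] [ 180.   -0. -129.] [ 54.9  53.4 -72.1 108.5  57.4  65.  100.9] [ 0.   0.2 -0. ] 0.0009494967351937932
s6 [ 79  79  76  77  80  73  76 101 147 136 132 132 133 134 135 132 112  91
  89  88  73  72  78  66  64  67  83 112 117 115 113 115]
s7 [ 83  80  79  80  78  78  76  70  72  81 108 131 135 135 134 124 108  91
  88  86  71  69  76  64  62  66  82 112 116 115 116 113]
s9 [ 84  79  77  78  78  78  78  74  73  71  70  68  73  85  96  98 100  91
  88  83  71  71  76  63  64  62  78 114 114 114 115 114]
```

Request:
play_rows(
  increments=[0,0,1,0,0,0,0,0,0,1,0,0,0,0,0,0,0,0,0,0,0],
)

```text
time_s: 12.35
position: [0.5481, -0.0733, 0.0674]
orientation: [180.0, -0.0, -129.0]
wrist_force: [-0.2, -0.5, 0.2]
finger_gap: 0.0006
```

Request:
play_rows(
  increments=[0,0,1,0,0,0,0,0,0,1,0,0,0,0,0,0,0,0,0,0,0],
)

```text
time_s: 12.65
position: [0.5483, -0.0733, 0.0656]
orientation: [-180.0, 0.0, -129.0]
wrist_force: [-0.5, 0.5, 2.1]
finger_gap: 0.0006
```

Contact is beginning at 2.1 N. Pressing on.

Request:
play_rows(
  increments=[0,0,1,0,0,0,0,0,0,1,0,0,0,0,0,0,0,0,0,0,0],
)

```text
time_s: 12.95
position: [0.5483, -0.0732, 0.0636]
orientation: [-180.0, 0.0, -129.0]
wrist_force: [-0.6, -1.1, 2.4]
finger_gap: 0.0006
```

Request:
play_rows(
  increments=[0,0,1,0,0,0,0,0,0,1,0,0,0,0,0,0,0,0,0,0,0],
)

```text
time_s: 13.25
position: [0.5483, -0.0733, 0.0616]
orientation: [-180.0, 0.0, -129.0]
wrist_force: [-0.4, -0.3, 4.2]
finger_gap: 0.0006
```

Request:
play_rows(
  increments=[0,0,1,0,0,0,0,0,0,1,0,0,0,0,0,0,0,0,0,0,0],
)

```text
time_s: 13.55
position: [0.5483, -0.0733, 0.0601]
orientation: [-180.0, -0.0, -129.0]
wrist_force: [-3.0, -0.8, 8.3]
finger_gap: 0.0005
```

Force has passed 5 N and the tool is stalling, so the plunger is at its stop. One more millimetre to be sure, then straight up.

Request:
play_rows(
  increments=[0,0,1,0,0,0,0,0,0,0,0,0,0,0],
)

```text
time_s: 13.75
position: [0.5484, -0.0732, 0.0599]
orientation: [-179.9, -0.0, -129.0]
wrist_force: [-5.1, -0.9, 15.6]
finger_gap: 0.0006
```

Request:
play_rows(
  increments=[0,0,-4,0,0,0,0,0,0,-8,0,0,0,0,0,0,-30,0,0,0,0,0,0,-40,0,0,0,0,0,0,-40,0,0,0,0,0,0,-40,0,0,0,0,0,0,0,0,0,0,0,0,0,0,0,0,0,0],
)

```text
time_s: 14.55
position: [0.5485, -0.0735, 0.2211]
orientation: [-179.9, 0.0, -129.0]
wrist_force: [-0.2, -0.4, -0.8]
finger_gap: 0.0007
```

```bash
python3 - <<'E'
from h import *
st()
a,i=snap('side','s11.png'); b,j=snap('scene','s12.png')
print(a[190:222,244].mean(1).astype(int))
c=[cv2.resize(im,(400,280),interpolation=cv2.INTER_CUBIC) for im in (a[140:280,150:350],b[140:280,80:280])]
cv2.imwrite('pics/m8.png',cv2.convertScaleAbs(np.hstack(c),alpha=1.3))
E
```

```text
t 14.55 r 0.7 th 315.8 [ 0.5485 -0.0735  0.2211] [-179.9    0.  -129. ] [ 60.5  44.4 -83.2 101.9  45.6  76.7 107.9] [-0.2 -0.4 -0.8] 0.0006785956856392626
[162 164 163 161 161 161 160 161 149 129 128 131 133 129 129 133 108  91
  88  84  69  69  79  68  66  65  83 112 120 158 161 161]
```

View pics/m8.png

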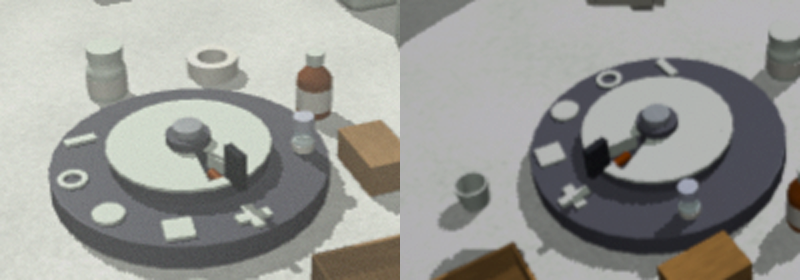

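Both views show the plunger back up (the same edge rows as before the press) and the tab at the cross. Loose things look undisturbed. One numeric check of the tab, then I'll hand in.

```bash
python3 - <<'E'
from h import *
for cam,u,v in [('scene',178.5,212),('side',267.5,223.5)]:
    i=camera_info(cam);p=onz(i,u,v,.09);d=p[:2]-[.548,-.073];print(cam,p.round(4),np.hypot(*d).round(4),np.degrees(np.arctan2(d[1],d[0]))%360)
    for T in (274,277,280,283):
        t=np.radians(T);print(T,[proj(i,[.548+r*np.cos(t),-.073+r*np.sin(t),.09]).round(1) for r in (.078,.108)])
    a,b=('s12' if cam=='scene' else 's11'),None
    g=cv2.imread(f'pics/{a}.png').max(axis=2); x,y=int(u),int(v)
    m=(g[y-12:y+28,x-20:x+20]<48).astype(np.uint8)
    n,l,s,c=cv2.connectedComponentsWithStats(m);k=1+np.argmax(s[1:,4]);print('dark box',s[k]+[x-20,y-12,0,0,0])
E
python3 - <<'E'
import cv2,numpy as np
# loose things: change between first and last scene pictures
a,b=[cv2.imread(f'pics/{f}.png') for f in('scene0','s12')]
for n,(x,y,w,h) in dict(vial=(214,226,20,28),bottle=(270,218,28,40),carton=(205,252,55,48),tape=(290,185,36,32),cup=(104,224,24,24),tray=(60,260,105,85),jar=(258,146,30,38)).items():
    r=cv2.matchTemplate(b[y-8:y+h+8,x-8:x+w+8],a[y:y+h,x:x+w],cv2.TM_CCOEFF_NORMED);_,m,_,l=cv2.minMaxLoc(r);print(n,np.array(l)-8,round(m,3))
E
```

```text
scene [ 0.5665 -0.1606  0.09  ] 0.0895 281.9427926917634
274 [array([179.4, 206.8]), array([168. , 213.2])]
277 [array([180.4, 207.8]), array([169.5, 214.5])]
280 [array([181.6, 208.6]), array([171.1, 215.8])]
283 [array([182.8, 209.5]), array([172.8, 217. ])]
dark box [166 209  32  31 531]
side [ 0.5521 -0.1936  0.09  ] 0.1206 271.9455274101217
274 [array([260.1, 212.3]), array([266.6, 219.7])]
277 [array([261.9, 211.8]), array([269.2, 218.9])]
280 [array([263.6, 211.2]), array([271.6, 218.1])]
283 [array([265.3, 210.6]), array([274. , 217.2])]
dark box [269 232   4   3   6]
vial [0 0] 0.999
bottle [0 0] 1.0
carton [0 0] 1.0
tape [0 0] 1.0
cup [0 0] 1.0
tray [0 0] 0.955
jar [0 0] 1.0
```

```bash
python3 -c "
from plant import *
print(finish_job())"
```

```text
the job is handed in; nothing more can be done
None
```

I turned the cover about 210° counter-clockwise until the tab pointed at the cross badge, then pressed the plunger down to its stop. After that I raised the shut gripper clear and handed the job in at about 15 s. The hand-in gives no verdict.

- **Tab position:** from the wrist camera after release and before the press, the tab pointed at about 278°. The cross read between 277.4° and 279.8° depending on the view, so the mark is an estimated 2 to 4 mm off, with 12 mm allowed.
- **After the press:** I had no wrist picture, only rougher picks. They gave 282° from the scene camera and 272° from the side camera, and they disagree because of picking error. The top edge of the tab in the side picture fits about 280°.
- **Plunger:** the force rose to 15.6 N and the tool stalled against the stop; a full press needs 5 N. The final side picture shows the plunger back at its original height.
- **Loose things:** all seven showed no shift between the first and last scene pictures. The tray matched less closely (0.955 against 0.999 or better), which I did not look into.
- **Fingertip discrepancy:** when shut, the tips first touched the plunger about 26 mm lower than the stated 19 mm tip distance predicted. I went down in 2 mm steps with force checks until contact.

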